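# Push a tube and its backing block home in the welding jig

### The job

Push the square tube along the bench into the corner of the L-shaped steel jig, its long side flat against the long fence and its end up against the short end stop. Push the steel block up behind it, its longer side flat against the same fence and its end tight against the free end of the tube. Only push with the fingers: do not lift or tip the tube or the block, and leave the tape measure, marker pen, bolt and soapstone where they are.

Things in the scene. Friction and masses are not known exactly. Their poses are not given: they have to be found in the camera images.
- jig: L of two fixed steel bars, 25 mm high, 22 mm wide, 6 mm screw heads on top. Origin: inner corner, bench level. +x points from the work side into the long fence (face x = 0, y from -268 to -6 mm); +y points along it to the end stop (face y = 0, x from -81 to -6 mm) at the robot's left; 6 mm gap at the corner. Work lies at negative x, y. Heading (yaw) -0.48 to -0.05 rad.
- tube: square steel tube, open ends, 110 mm long, 50 x 50 mm, wall 3 mm, about 0.4 kg. Origin: centre of underside; x along its length, z up. Starts loose 20 to 60 mm off the fence, up to 0.25 rad askew. Home: centre at x -25, y -55 mm in the jig frame. Fingers can enter its ends (44 x 44 mm): push it on its side, or endwise with the block.
- block: solid ground steel block, 40 mm (its x) by 60 mm (its y) by 35 mm high, about 0.33 kg, loose, beyond the tube as seen from the end stop, up to 0.35 rad askew. Origin: centre of underside; its y (longer side) is to lie along the fence. Home: centre at x -20, y -140 mm in the jig frame, where it touches the tube's end.
- tape_measure: yellow tape measure, 64 x 71 x 34 mm, left of the jig; bystander, leave it. Origin: centre of its underside.
- marker_pen: white marker pen with a red cap, 139 mm long, lying at the left of the vise; bystander, leave it. Origin: centre of its underside.
- bolt: hexagon bolt standing on its head, 21 x 24 x 50 mm, left of the end stop; bystander, leave it. Origin: centre of its underside.
- soapstone: flat white soapstone stick, 12 x 120 x 8 mm, lying on the robot's side of the work; bystander, leave it. Origin: centre of its underside.
Mind the look-alikes: they are no part of the job. There is more than one size of the tube; the job needs the largest.

How it is judged (in metres and radians):
At the end, for the whole second after the job is handed in: Tube flat on the bench, side within 4 mm of the fence, end within 4.5 mm of the stop, in line within 0.05 rad; block upright, longer side within 4.5 mm of the fence, in line within 0.07 rad, its centre within 89.5 mm of the tube's (gap about 4 mm); both at rest (x of tube in the frame of jig between -0.029 and -0.021 m and y of tube in the frame of jig between -0.0595 and -0.051 m and angle between the x axis of tube and the y axis of jig, either way round below 0.05 rad and x of block in the frame of jig between -0.0245 and -0.016 m and y of block in the frame of jig below -0.13 m and horizontal distance between block and tube below 0.0895 m and angle between the y axis of block and the y axis of jig, either way round below 0.07 rad and angle between each of tube, block's own z axis and vertical below 0.05 rad and height (world z) of each of tube, block below 0.004 m and linear speed of each of tube, block below 0.01 m/s); the robot touches nothing.
It fails at once if the tube is lifted off the bench or tipped (height (world z) of tube above 0.012 m or angle between tube's own z axis and vertical above 0.25 rad).
It fails at once if the steel block is lifted off the bench or tipped (height (world z) of block above 0.012 m or angle between block's own z axis and vertical above 0.25 rad).
It fails at once if the tape measure, marker pen, bolt or soapstone is disturbed (moved more than 15 mm) (distance of any of tape_measure, marker_pen, bolt, soapstone from where it was at the start of the episode above 0.015 m).
It also fails if it takes over 51 s, if anything falls off the work surface, if the arm or the gripper's body presses on something with over 40 N, if the wrist force passes 120 N, or if a joint passes its speed limit or range.

### The arm

A 6-joint arm with a two-finger parallel gripper is mounted at the origin on a cart in front of the work surface, level with it; the furniture and walls round the work are solid. World frame = base frame: x ahead of the robot, y to its left, z up, the work surface at z = 0. Lengths are in m, angles in degrees, forces in N, time in s.
With the tool pointing down it reaches from about 0.4 to 0.825 m from the base axis. Payload 7 kg.
Tool frame: the origin (TCP) lies midway between the tips of the shut fingers; the grasp point (between the pads) lies 19 mm behind it (ctrl.hold_point_z is the distance from the TCP to the grasp point, in m); z points along the fingers, y is the line along which they close (so a half turn about z gives the same grasp; the last joint's range is limited). The gripper opens to 88 mm and grips with 3 to 60 N. Pads are 19 mm wide; open, the fingers measure 130 mm over their backs; the gripper's body (78 mm by 193 mm) begins 47 mm behind the grasp point.
Start: joints at [-47.206, 20.546, 0.682, 0, -70.136, -16.507], TCP at [0.299, -0.605, 0.198] pointing down, gripper open.
Joint ranges: [-176.03, 176.03], [-82.01, 121.73], [-58.28, 71.71], [-173.87, 95.51], [-174.79, -0.11], [-173.66, 173.66]. Speed limits (degrees/s): [136.94, 136.94, 172.46, 180, 180, 180].

### API

Orientations are given as [roll, pitch, yaw] about the fixed x, y, z axes, in that order (R = Rz(yaw) Ry(pitch) Rx(roll)).
In Python, from plant import ctrl gives the robot as it stands.
- The arm moves only by the tool apply_moves, never from a script. Its argument "deltas" is a list of rows, each an object with "fingers": the finger opening in mm, from 0 to 87.6; "delta_pos": the shift along the tool's x, y, z in mm, a list of three; "angular": the turn, a rotation vector about the tool's x, y, z in degrees, a list of three. A call has 1 to 10 rows; each row is the pose to reach, as a shift and turn from the pose commanded when the call began, along the tool's axes at that moment; what a row does not reach only later rows make up. A row lasts 1/10 s, in which the tool goes at most 50 mm and 8.59 degrees, less where a joint would pass 70% of its speed; a pose out of reach is approached as far as the arm can. A call with a gripper value outside its range is refused whole. The fingers move at their own pace and stop on an object; the grip force is fixed at half the most. Time passes only in rows, so rows that repeat a pose let the fingers close. It gives the time, the measured TCP pose, the force, the opening and the grip force at its end, in the units of the state.
- ctrl.get_obs(): the state, without advancing time (a new reading comes with each control period).
- ctrl.snapshot(name): name is "scene" or "top" or "wrist"; returns the picture (420x560x3 uint8, red, green, blue); there is no depth.
- ctrl.camera_params(name): a dict with "fx", "fy", "cx", "cy" (pixels), "cam_to_world" (4x4, takes a point from camera to world coordinates); the wrist camera has in their place "mount" (4x4, takes a point from camera to tool coordinates, whose origin is the TCP and whose axes are the flange's). Camera axes: x right, y up, looking along -z (the intrinsics and any distortion apply to the point x, -y, -z); pixel columns grow to the right and rows downward; lengths in m; the calibration is good to about 2 mm. A picture is of the moment at which its call begins: read the wrist's pose just before it. camera_params takes no time and is no camera call.
- ctrl.close_job(): hands the job in; it is judged then, once.
The state is a dict: "clock": time; "joint_pos": joint angles; "qvel": joint speeds; "tau": joint torques, N m; "tool_pos": TCP position; "orientation": TCP orientation; "force": force on the tool from outside, world axes, zero at the start; "moment": the same for the moment, N m; "opening": finger opening in m; "gripper_force": force on a finger pad.
Only numpy, scipy, OpenCV 4.12 (cv2) and the standard library are available. Lean on these libraries where they do the work, as an engineer would, in place of code of your own. Each camera call takes 0.05 s, during which the arm holds its last target. There are 200 camera calls.

## Working session

There is one attempt and no reset: what is moved stays moved. The work goes in short steps, Python scripts to look and compute and a tool call to move; the robot and the scene stay as the last step left them, time stands still between calls to the robot, and variables do not carry over. Pictures are saved under pics/ and viewed, at most 10 in all, crops included, and the job is handed in when it is done.

Besides the shell and the picture viewer there is one more tool, called after ">>>" by a JSON object that holds its "fn" and its "kwargs". apply_moves: Moves the arm, as the interface text tells. Its arguments: {"type":"object","properties":{"deltas":{"type":"array"}},"required":["deltas"]}

```bash
mkdir -p pics; ls
python3 - <<'E'
from plant import ctrl
import cv2,numpy as np
for n in("top","scene"):
    im=ctrl.snapshot(n); cv2.imwrite(f"pics/{n}0.png",im[:,:,::-1])
    p=ctrl.camera_params(n); print(n,p["fx"],p["fy"],p["cx"],p["cy"],[k for k in p]);print(np.round(p["cam_to_world"],4))
print(ctrl.get_obs())
E
```

```text
pics
top 440.5385870515331 440.5385870515331 282.80911020638456 212.498661921622 ['fx', 'fy', 'cx', 'cy', 'cam_to_world']
[[-2.7600e-02  9.8300e-01 -1.8170e-01  3.2250e-01]
 [-9.9960e-01 -2.8100e-02 -3.0000e-04  3.9300e-02]
 [-5.4000e-03  1.8160e-01  9.8340e-01  1.0558e+00]
 [ 0.0000e+00  0.0000e+00  0.0000e+00  1.0000e+00]]
scene 513.3429767354695 513.3429767354695 274.46179403379233 205.64702322556175 ['fx', 'fy', 'cx', 'cy', 'cam_to_world']
[[-0.5572  0.5854 -0.589  -0.1569]
 [-0.8301 -0.3755  0.4121  0.4967]
 [ 0.02    0.7185  0.6952  0.8176]
 [ 0.      0.      0.      1.    ]]
{'clock': 0.1, 'joint_pos': array([-4.72057019e+01,  2.05885918e+01,  6.40368111e-01, -1.77167581e-02,
       -7.01365847e+01, -1.65069619e+01]), 'qvel': array([-0.04339748, -0.07451866, -0.02691799,  0.07710463, -0.01186927,
        0.03066262]), 'tau': array([-1.08734392e-03, -5.84158301e+01,  2.93753278e+01,  7.01552019e+00,
        1.02058821e-02, -8.90263027e-05]), 'tool_pos': array([ 0.29870448, -0.60478299,  0.19731247]), 'orientation': array([ 1.79913954e+02, -8.12961778e-03, -1.53718690e+02]), 'force': array([0.02021642, 0.02524765, 0.50675484]), 'moment': array([0.01593605, 0.07098608, 0.01763338]), 'gripper_force': 0.0, 'opening': 0.08764836939977842}
```

View pics/top0.png

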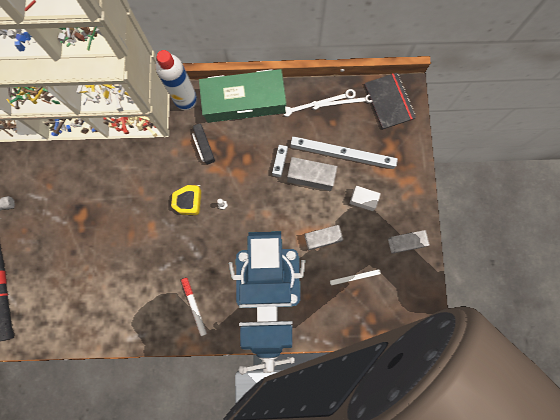

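View pics/scene0.png

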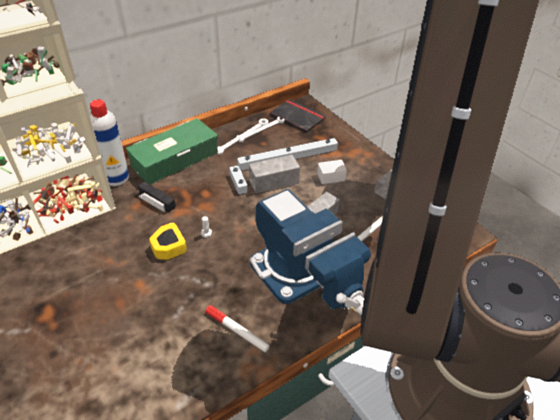

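The top view shows the jig fence from (292,145) to (397,162) and the end stop at (279,160). Candidates for the tube are the large one at (312,173) and smaller ones at (322,237) and (409,241). The bright block is at (365,197). I'd choose the tube at (312,173), the largest and next to the fence, and the block at (365,197). I'll check both in one close crop.

```bash
cat > h.py <<'E'
import numpy as np,cv2
from plant import ctrl
def ray(P,uv,z):
    T=P["cam_to_world"];d=np.array([(uv[0]-P["cx"])/P["fx"],-(uv[1]-P["cy"])/P["fy"],-1]);d=T[:3,:3]@d
    return T[:3,3]+d*(z-T[2,3])/d[2]
def proj(P,X):
    T=P["cam_to_world"];c=T[:3,:3].T@(np.asarray(X)-T[:3,3]);return np.array([P["cx"]+P["fx"]*c[0]/-c[2],P["cy"]+P["fy"]*c[1]/c[2]])
E
python3 - <<'E'
import cv2
im=cv2.imread("pics/top0.png")[125:260,260:440]
cv2.imwrite("pics/crop0.png",cv2.resize(im,None,fx=4.4,fy=4.4,interpolation=cv2.INTER_CUBIC))
E
```

```text
(no output)
```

View pics/crop0.png

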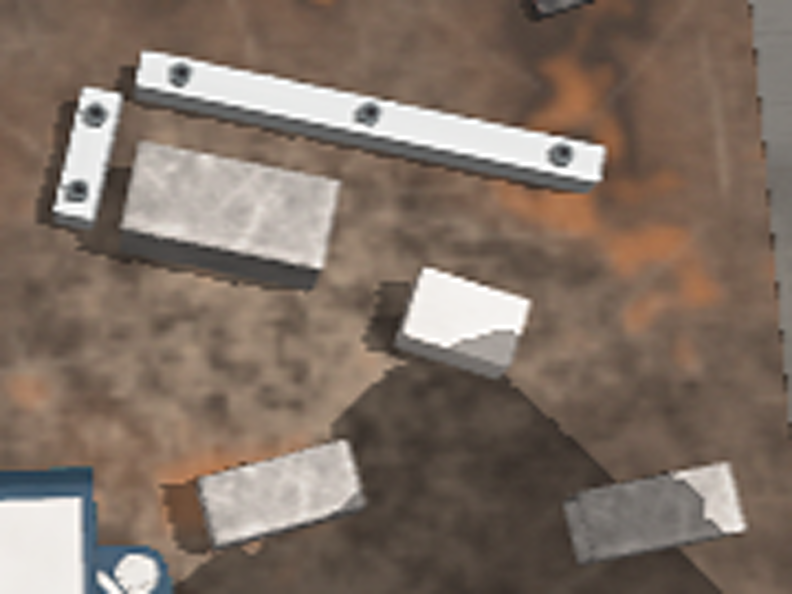

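The crop shows the large tube's top with corners (142,143), (340,182), (322,270) and (120,232). The block's top has corners (425,268), (530,300), (510,365) and (398,335). The smaller tubes lie below, at (280,490) and (655,515). The fence and stop edges are clear.

```bash
cat > m0.py <<'E'
from h import *
P=ctrl.camera_params("top")
c=lambda l,z:np.array([ray(P,(260+u/4.4-.4,125+v/4.4-.4),z) for u,v in l])
f=c([(137,92),(600,180)],.025);s=c([(122,97),(95,222)],.025)
ang=np.arctan2(*(f[0]-f[1])[:2][::-1])-np.pi/2   # yaw: jig +y from right end to corner
R=np.array([[np.cos(ang),-np.sin(ang)],[np.sin(ang),np.cos(ang)]])
fx=(f[:,:2]@R)[:,0].mean(); sy=(s[:,:2]@R)[:,1].mean()
O=R@[fx,sy]; print("jig",O,"yaw",ang,np.degrees(ang),"stop yaw",np.arctan2(*(s[0]-s[1])[:2][::-1]))
J=lambda X:(np.asarray(X)[...,:2]-O)@R
W=lambda x:O+R@np.asarray(x)
if __name__=="__main__":
    print("fence ends",J(f),"stop",J(s))
    for n,l,z in(("tube",[(142,143),(340,182),(322,270),(120,232)],.05),("block",[(425,268),(530,300),(510,365),(398,335)],.035),("small1",[(200,478),(347,440),(365,500),(215,545)],.03),("small2",[(567,505),(728,463),(745,525),(580,562)],.03)):
        X=c(l,z);print(n,"centre",X.mean(0)[:2].round(4),"jig mm",(J(X)*1e3).round(1).tolist(),"sides",[round(1e3*np.linalg.norm(X[i]-X[i-1]),1) for i in range(4)])
    for n,uv in(("soap",[(331,282),(380,271)]),("bolt",[(222,207)]),("tape",[(187,200)]),("vise",[(240,235),(300,250)])):
        print(n,[(ray(P,p,0)[:2].round(3).tolist(),(J(ray(P,p,0))*1e3).round().tolist()) for p in uv])
E
python3 m0.py
```

```text
jig [0.68092096 0.02327632] yaw -0.22587254071013607 -12.941543290587667 stop yaw -0.23316866692156343
fence ends [[ 1.63464444e-16 -7.88430884e-03]
 [ 1.42396603e-16 -2.67830829e-01]] stop [[-0.00448147 -0.00026753]
 [-0.07781596  0.00026753]]
tube centre [ 0.6047 -0.0322] jig mm [[-36.3, -17.5], [-36.9, -126.1], [-86.7, -125.2], [-87.3, -15.5]] sides [np.float64(51.0), np.float64(108.6), np.float64(49.8), np.float64(109.7)]
block centre [ 0.5438 -0.1572] jig mm [[-70.8, -180.6], [-77.2, -239.0], [-114.6, -234.2], [-110.2, -172.6]] sides [np.float64(40.2), np.float64(58.8), np.float64(37.7), np.float64(61.8)]
small1 centre [ 0.4531 -0.0545] jig mm [[-206.5, -82.8], [-170.9, -156.1], [-200.9, -171.1], [-240.1, -97.4]] sides [np.float64(36.6), np.float64(81.4), np.float64(33.5), np.float64(83.5)]
small2 centre [ 0.4352 -0.252 ] jig mm [[-182.4, -276.8], [-143.3, -357.4], [-174.5, -370.8], [-211.0, -288.2]] sides [np.float64(30.8), np.float64(89.6), np.float64(33.9), np.float64(90.4)]
soap [([0.347, -0.07], [-304.0, -165.0]), ([0.37, -0.187], [-256.0, -275.0])]
bolt [([0.536, 0.188], [-179.0, 128.0])]
tape [([0.556, 0.274], [-178.0, 216.0])]
vise [([0.465, 0.145], [-237.0, 70.0]), ([0.425, 0.001], [-244.0, -79.0])]
```

Tube identified: 110 x 50 mm, jig frame centre about (-62,-71) mm and nearly parallel to the fence. The small tubes are about 82 and 90 mm long. The block's centre is at (-93,-207), rotated about -5°. Plan: keep tool y along jig y, push the tube into the fence with two spread fingers, then do the same with the block. After that, push the block endwise with the shut fingers.

```bash
cat > d.py <<'E'
import sys
from m0 import *
from scipy.spatial.transform import Rotation as Ro
# usage: jig x mm, jig y mm, z mm -> tool delta from measured pose with yaw turn
o=ctrl.get_obs(); Rt=Ro.from_euler("xyz",o["orientation"],degrees=True)
print("t",o["clock"],"jig",(J(o["tool_pos"])*1e3).round(1),"z",o["tool_pos"][2].round(4),o["orientation"].round(2),"F",o["force"].round(1),"q",o["joint_pos"].round(0))
for i in range(1,len(sys.argv),3):
    x,y,z=map(float,sys.argv[i:i+3]); w=W([x/1e3,y/1e3])
    print((Rt.inv().apply(np.r_[w,z/1e3]-o["tool_pos"])*1e3).round(1))
Rg=Ro.from_euler("xyz",[180,0,np.degrees(ang)+180],degrees=True)
print("turn",np.degrees((Rt.inv()*Rg).as_rotvec()).round(2))
E
python3 d.py -118 -71 150 -118 -71 80
```

```text
jig [0.68092096 0.02327632] yaw -0.22587254071013607 -12.941543290587667 stop yaw -0.23316866692156343
t 0.1 jig [-231.8 -697.7] z 0.1973 [ 1.7991e+02 -1.0000e-02 -1.5372e+02] F [0.  0.  0.5] q [-47.  21.   1.  -0. -70. -17.]
[-484.5  413.4   47.9]
[-484.5  413.3  117.9]
turn [ 0.08 -0.04 39.22]
```

>>> {"fn": "apply_moves", "kwargs": {"deltas": [{"fingers": 60,"delta_pos": [-484.5,413.4,48],"angular": [0,0,39.2]},{"fingers": 60,"delta_pos": [-484.5,413.4,48],"angular": [0,0,39.2]},{"fingers": 60,"delta_pos": [-484.5,413.4,48],"angular": [0,0,39.2]},{"fingers": 60,"delta_pos": [-484.5,413.4,48],"angular": [0,0,39.2]},{"fingers": 60,"delta_pos": [-484.5,413.4,48],"angular": [0,0,39.2]},{"fingers": 60,"delta_pos": [-484.5,413.4,48],"angular": [0,0,39.2]},{"fingers": 60,"delta_pos": [-484.5,413.4,48],"angular": [0,0,39.2]},{"fingers": 60,"delta_pos": [-484.5,413.4,48],"angular": [0,0,39.2]},{"fingers": 60,"delta_pos": [-484.5,413.4,48],"angular": [0,0,39.2]},{"fingers": 60,"delta_pos": [-484.5,413.4,48],"angular": [0,0,39.2]}]}}

```text
clock: 1.1
tool_pos: [0.4921, -0.1542, 0.1613]
orientation: [180.0, 0.0, 167.1]
force: [1.0, -1.3, -0.2]
opening: 0.06
gripper_force: 0.0
```

```bash
python3 d.py -118 -71 150 -118 -71 80
```

```text
jig [0.68092096 0.02327632] yaw -0.22587254071013607 -12.941543290587667 stop yaw -0.23316866692156343
t 1.1 jig [-144.3 -215.3] z 0.1613 [1.7999e+02 1.0000e-02 1.6709e+02] F [ 1.  -1.3 -0.2] q [   4.    7.  -22.   -0.  -61. -107.]
[-26.4 144.3  11.3]
[-26.4 144.3  81.3]
turn [0.01 0.01 0.03]
```

>>> {"fn": "apply_moves", "kwargs": {"deltas": [{"fingers": 60,"delta_pos": [-26,144,40],"angular": [0,0,0]},{"fingers": 60,"delta_pos": [-26,144,40],"angular": [0,0,0]},{"fingers": 60,"delta_pos": [-26,144,40],"angular": [0,0,0]},{"fingers": 60,"delta_pos": [-26,144,91],"angular": [0,0,0]},{"fingers": 60,"delta_pos": [-26,144,91],"angular": [0,0,0]},{"fingers": 60,"delta_pos": [-26,144,91],"angular": [0,0,0]}]}}

```text
clock: 1.7
tool_pos: [0.5484, -0.0221, 0.0698]
orientation: [-179.9, -0.2, 167.1]
force: [0.2, 0.3, 0.7]
opening: 0.0598
gripper_force: 0.0
```

```bash
python3 d.py -118 -71 12
python3 - <<'E'
from h import *
im=ctrl.snapshot("wrist")[:,:,::-1];t=ctrl.snapshot("scene")[:,:,::-1]
cv2.imwrite("pics/w1.png",np.hstack([im,t])[::1,::1] if 0 else cv2.resize(np.hstack([im,t]),(800,300)))
E
```

```text
jig [0.68092096 0.02327632] yaw -0.22587254071013607 -12.941543290587667 stop yaw -0.23316866692156343
t 1.7 jig [-119.  -74.] z 0.0698 [-1.7988e+02 -1.6000e-01  1.6712e+02] F [0.2 0.3 0.7] q [  18.   16.  -25.    0.  -50. -121.]
[-1.2  3.1 57.8]
turn [-0.12 -0.16  0.06]
```

View pics/w1.png

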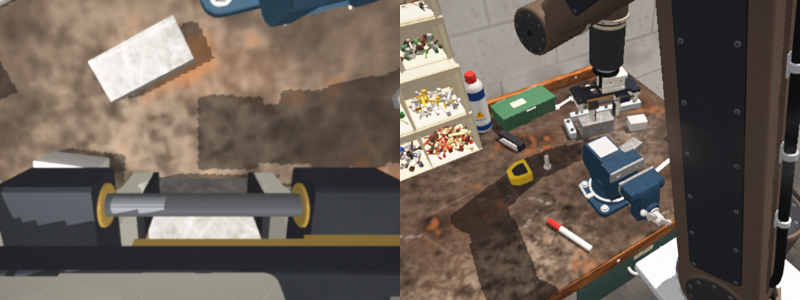

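The wrist view shows the spread fingers at (135,210) and (265,210), with the tube's top beyond them at (205,228). The scene view shows the gripper just on the robot's side of the tube, clear of the vise. I'll descend beside the tube.

>>> {"fn": "apply_moves", "kwargs": {"deltas": [{"fingers": 60,"delta_pos": [0,3,30],"angular": [0,0,0]},{"fingers": 60,"delta_pos": [0,3,57],"angular": [0,0,0]},{"fingers": 60,"delta_pos": [0,3,57],"angular": [0,0,0]},{"fingers": 60,"delta_pos": [-10,3,57],"angular": [0,0,0]},{"fingers": 60,"delta_pos": [-16,3,57],"angular": [0,0,0]},{"fingers": 60,"delta_pos": [-20,3,57],"angular": [0,0,0]},{"fingers": 60,"delta_pos": [-24,3,57],"angular": [0,0,0]},{"fingers": 60,"delta_pos": [-28,3,57],"angular": [0,0,0]},{"fingers": 60,"delta_pos": [-32,3,57],"angular": [0,0,0]},{"fingers": 60,"delta_pos": [-36,3,57],"angular": [0,0,0]}]}}

```text
clock: 2.8
tool_pos: [0.5838, -0.0271, 0.0137]
orientation: [-180.0, -0.1, 167.1]
force: [-6.9, 0.4, 4.6]
opening: 0.0602
gripper_force: 3.2
```

```bash
python3 d.py
```

```text
jig [0.68092096 0.02327632] yaw -0.22587254071013607 -12.941543290587667 stop yaw -0.23316866692156343
t 2.8 jig [-83.4 -70.9] z 0.0137 [-1.7996e+02 -1.4000e-01  1.6706e+02] F [-6.9  0.4  4.6] q [  16.   23.  -23.   -0.  -44. -119.]
turn [-0.04 -0.14  0.  ]
```

>>> {"fn": "apply_moves", "kwargs": {"deltas": [{"fingers": 60,"delta_pos": [-4,0,0],"angular": [0,0,0]},{"fingers": 60,"delta_pos": [-8,0,0],"angular": [0,0,0]},{"fingers": 60,"delta_pos": [-12,0,0],"angular": [0,0,0]},{"fingers": 60,"delta_pos": [-15,0,0],"angular": [0,0,0]},{"fingers": 60,"delta_pos": [-18,0,0],"angular": [0,0,0]},{"fingers": 60,"delta_pos": [-20,0,0],"angular": [0,0,0]},{"fingers": 60,"delta_pos": [-21,0,0],"angular": [0,0,0]},{"fingers": 60,"delta_pos": [-21,0,0],"angular": [0,0,0]}]}}

```text
clock: 3.6
tool_pos: [0.6044, -0.0318, 0.0136]
orientation: [-180.0, -0.1, 167.1]
force: [-5.5, 0.6, 4.6]
opening: 0.0599
gripper_force: 2.5
```

```bash
python3 d.py
```

```text
jig [0.68092096 0.02327632] yaw -0.22587254071013607 -12.941543290587667 stop yaw -0.23316866692156343
t 3.6 jig [-62.3 -70.8] z 0.0136 [-1.7996e+02 -1.2000e-01  1.6707e+02] F [-5.5  0.6  4.6] q [  15.   24.  -21.   -0.  -45. -118.]
turn [-0.04 -0.12  0.01]
```

>>> {"fn": "apply_moves", "kwargs": {"deltas": [{"fingers": 60,"delta_pos": [-1,0,0],"angular": [0,0,0]},{"fingers": 60,"delta_pos": [-2,0,0],"angular": [0,0,0]},{"fingers": 60,"delta_pos": [-3,0,0],"angular": [0,0,0]},{"fingers": 60,"delta_pos": [-3,0,0],"angular": [0,0,0]}]}}

```text
clock: 4.0
tool_pos: [0.6072, -0.0324, 0.0136]
orientation: [-180.0, -0.1, 167.1]
force: [-5.5, 1.3, 4.4]
opening: 0.0599
gripper_force: 2.6
```

>>> {"fn": "apply_moves", "kwargs": {"deltas": [{"fingers": 60,"delta_pos": [-1,0,0],"angular": [0,0,0]},{"fingers": 60,"delta_pos": [-2,0,0],"angular": [0,0,0]},{"fingers": 60,"delta_pos": [-2,0,0],"angular": [0,0,0]}]}}

```text
clock: 4.3
tool_pos: [0.6081, -0.0326, 0.0136]
orientation: [-179.9, -0.2, 167.1]
force: [-9.4, 3.2, 6.4]
opening: 0.0596
gripper_force: 4.8
```

>>> {"fn": "apply_moves", "kwargs": {"deltas": [{"fingers": 60,"delta_pos": [-1,0,0],"angular": [0,0,0]},{"fingers": 60,"delta_pos": [-2,0,0],"angular": [0,0,0]},{"fingers": 60,"delta_pos": [-2,0,0],"angular": [0,0,0]}]}}

```text
clock: 4.6
tool_pos: [0.6082, -0.0327, 0.0135]
orientation: [-179.9, -0.4, 167.0]
force: [-14.6, 7.4, 13.1]
opening: 0.0599
gripper_force: 8.4
```

```bash
python3 d.py
```

```text
jig [0.68092096 0.02327632] yaw -0.22587254071013607 -12.941543290587667 stop yaw -0.23316866692156343
t 4.6 jig [-58.3 -70.9] z 0.0135 [-179.93   -0.39  167.03] F [-14.6   7.4  13.1] q [  15.   25.  -20.   -0.  -46. -118.]
turn [-0.07 -0.39 -0.03]
```

>>> {"fn": "apply_moves", "kwargs": {"deltas": [{"fingers": 60,"delta_pos": [8,0,0],"angular": [0,0,0]},{"fingers": 60,"delta_pos": [35,0,0],"angular": [0,0,0]},{"fingers": 20,"delta_pos": [40,-10,-52],"angular": [0,0,0]},{"fingers": 20,"delta_pos": [55,-50,-56],"angular": [0,0,0]},{"fingers": 20,"delta_pos": [85,-95,-56],"angular": [0,0,0]},{"fingers": 20,"delta_pos": [85,-135,-56],"angular": [0,0,0]},{"fingers": 20,"delta_pos": [85,-135,-40],"angular": [0,0,0]},{"fingers": 20,"delta_pos": [85,-135,0],"angular": [0,0,0]},{"fingers": 20,"delta_pos": [85,-135,0],"angular": [0,0,0]}]}}

```text
clock: 5.5
tool_pos: [0.4963, -0.1462, 0.0103]
orientation: [-179.9, -0.3, 167.0]
force: [-1.4, -0.4, -0.6]
opening: 0.0202
gripper_force: 0.0
```

```bash
python3 d.py -135 -206 13
python3 - <<'E'
from h import *
t=ctrl.snapshot("top")[:,:,::-1]
cv2.imwrite("pics/t2.png",cv2.resize(t[125:275,255:455],None,fx=4,fy=4,interpolation=cv2.INTER_CUBIC))
E
```

```text
jig [0.68092096 0.02327632] yaw -0.22587254071013607 -12.941543290587667 stop yaw -0.23316866692156343
t 5.5 jig [-142.  -206.5] z 0.0103 [-179.93   -0.33  166.98] F [-1.4 -0.4 -0.6] q [   5.   18.  -32.   -0.  -40. -108.]
[-7.   0.5 -2.8]
turn [-0.06 -0.33 -0.08]
```

View pics/t2.png

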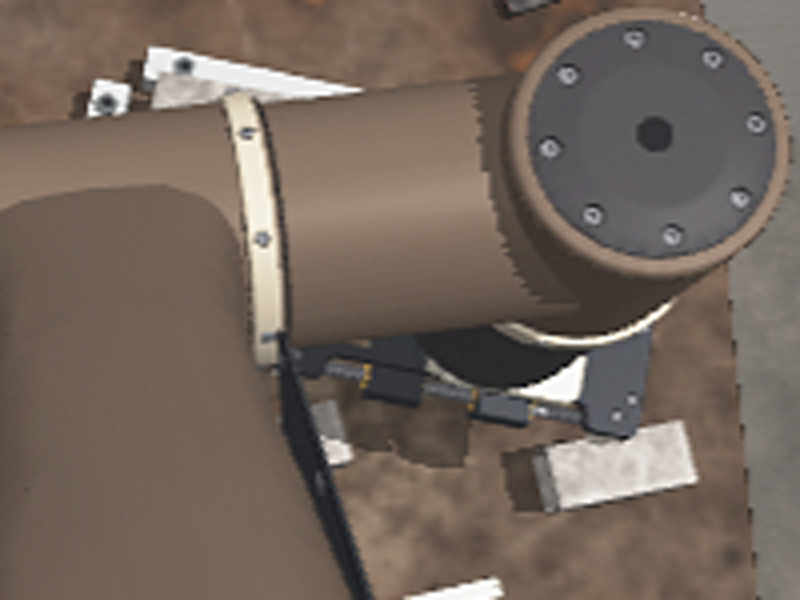

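The gripper hides the block in this view, but the tube is seen close to the fence near the corner at (180,90). The look-alike at (620,465) hasn't been touched. Next I push the block.

>>> {"fn": "apply_moves", "kwargs": {"deltas": [{"fingers": 20,"delta_pos": [-8,0,-2],"angular": [0,0,0]},{"fingers": 20,"delta_pos": [-16,0,-2],"angular": [0,0,0]},{"fingers": 20,"delta_pos": [-21,0,-2],"angular": [0,0,0]},{"fingers": 20,"delta_pos": [-26,0,-2],"angular": [0,0,0]},{"fingers": 20,"delta_pos": [-31,0,-2],"angular": [0,0,0]},{"fingers": 20,"delta_pos": [-36,0,-2],"angular": [0,0,0]},{"fingers": 20,"delta_pos": [-41,0,-2],"angular": [0,0,0]},{"fingers": 20,"delta_pos": [-46,0,-2],"angular": [0,0,0]},{"fingers": 20,"delta_pos": [-51,0,-2],"angular": [0,0,0]},{"fingers": 20,"delta_pos": [-56,0,-2],"angular": [0,0,0]}]}}

```text
clock: 6.55
tool_pos: [0.5544, -0.1583, 0.0153]
orientation: [-180.0, -0.0, 167.1]
force: [0.1, -0.6, 0.4]
opening: 0.02
gripper_force: 0.0
```

```bash
python3 d.py -52 -206 13
```

```text
jig [0.68092096 0.02327632] yaw -0.22587254071013607 -12.941543290587667 stop yaw -0.23316866692156343
t 6.55 jig [ -82.7 -205.3] z 0.0153 [-1.8000e+02 -1.0000e-02  1.6709e+02] F [ 0.1 -0.6  0.4] q [   3.   22.  -25.   -0.  -44. -106.]
[-30.7  -0.7   2.3]
turn [-0.   -0.01  0.03]
```

Run:
```python
from h import *
t=np.hstack([ctrl.snapshot("scene")[110:260,190:390],ctrl.snapshot("wrist")[210:,180:380][:150]])
cv2.imwrite("pics/t3.png",cv2.resize(t,None,fx=2,fy=2,interpolation=cv2.INTER_CUBIC)[:,:,::-1])
```

```text
(no output)
```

View pics/t3.png

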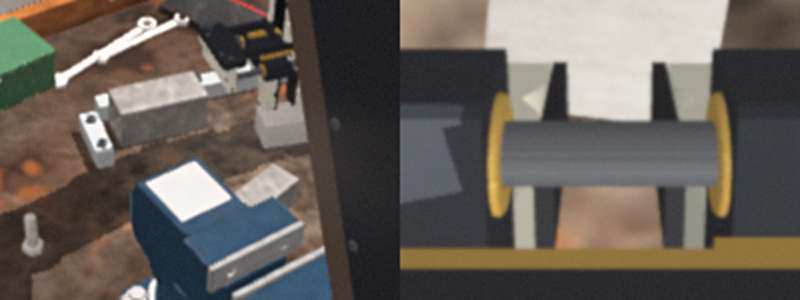

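In the wrist view the block fills (490–725, 0–120) of the right half, above the fingers. I'll check with the calibration which side of the fingers that is.

Run:
```python
from m0 import *
from scipy.spatial.transform import Rotation as Ro
P=ctrl.camera_params("wrist");print(np.round(P["mount"],3),P["fx"],P["cx"],P["cy"])
o=ctrl.get_obs();T=np.eye(4);T[:3,:3]=Ro.from_euler("xyz",o["orientation"],degrees=True).as_matrix();T[:3,3]=o["tool_pos"]
P=dict(P);P["cam_to_world"]=T@P["mount"]
print("tcp px",proj(P,o["tool_pos"]))
for x in(-160,-112,-92,-72,-52,0):print(x,proj(P,np.r_[W([x/1e3,-.206]),.035]))
# block top edges at crop rows: pixel = 180+(cx-400)/2, 210+cy/2
for u,v in((485,50),(725,50),(490,5),(567,118),(650,118)):
    print((u,v),(J(ray(P,(180+(u-400)/2,210+v/2),.035))*1e3).round())
```

```text
jig [0.68092096 0.02327632] yaw -0.22587254071013607 -12.941543290587667 stop yaw -0.23316866692156343
[[-0.     0.965  0.261  0.07 ]
 [ 1.     0.     0.    -0.001]
 [-0.     0.261 -0.965 -0.186]
 [ 0.     0.     0.     1.   ]] 348.115324110191 284.25030590860456 205.31527058532626
tcp px [285.60375435 238.76443922]
-160 [284.35294032  93.79381724]
-112 [284.33748163 196.28082863]
-92 [284.33169074 234.67286773]
-72 [284.32623382 270.85082444]
-52 [284.32108278 305.00086108]
0 [284.30894958 385.44076116]
(485, 50) [ -92. -237.]
(725, 50) [ -92. -177.]
(490, 5) [-104. -236.]
(567, 118) [ -73. -217.]
(650, 118) [ -73. -195.]
```

Run:
```python
from h import *
cv2.imwrite("pics/w4.png",ctrl.snapshot("wrist")[:,:,::-1])
```

```text
(no output)
```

View pics/w4.png

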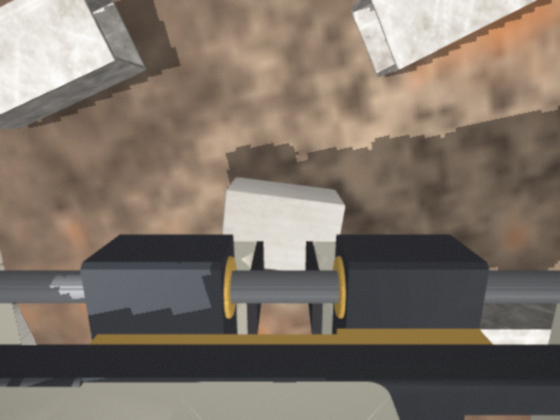

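The block hasn't moved: its near top edge is at (235,185)–(345,205). The finger ends sit at row 240 in both wrist views, at a depth of about 160–170 mm instead of 198 mm. So the real fingertips are about 28 mm short of the reported TCP and passed over the block. I'll back off, lower further and watch the vertical force.

>>> {"fn": "apply_moves", "kwargs": {"deltas": [{"fingers": 20,"delta_pos": [30,0,-4],"angular": [0,0,0]},{"fingers": 20,"delta_pos": [60,0,-4],"angular": [0,0,0]},{"fingers": 20,"delta_pos": [60,0,5],"angular": [0,0,0]},{"fingers": 20,"delta_pos": [60,0,10],"angular": [0,0,0]},{"fingers": 20,"delta_pos": [60,0,15],"angular": [0,0,0]},{"fingers": 20,"delta_pos": [60,0,18],"angular": [0,0,0]},{"fingers": 20,"delta_pos": [60,0,18],"angular": [0,0,0]}]}}

```text
clock: 7.4
tool_pos: [0.4956, -0.1449, -0.0034]
orientation: [-180.0, -0.1, 167.1]
force: [0.6, -0.3, -0.8]
opening: 0.0198
gripper_force: 0.0
```

```bash
python3 d.py
python3 - <<'E'
from h import *
cv2.imwrite("pics/w5.png",cv2.resize(np.hstack([ctrl.snapshot("wrist")[150:360,130:440],ctrl.snapshot("scene")[110:320,240:440]]),None,fx=1.5,fy=1.5)[:,:,::-1])
E
```

```text
jig [0.68092096 0.02327632] yaw -0.22587254071013607 -12.941543290587667 stop yaw -0.23316866692156343
t 7.4 jig [-142.9 -205.4] z -0.0034 [-1.7998e+02 -6.0000e-02  1.6707e+02] F [ 0.6 -0.3 -0.8] q [   6.   19.  -33.   -0.  -38. -108.]
turn [-0.02 -0.06  0.02]
```

View pics/w5.png

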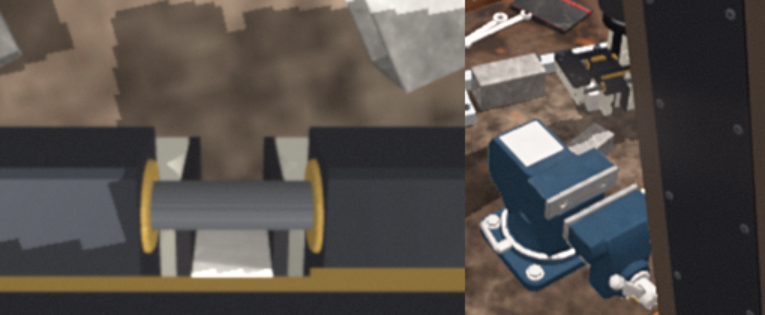

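TCP at z = -3 mm with no contact confirms the offset. In this view the fingers hang at (175,165) and (290,165), and the block lies beyond them at (230,255). I'll lower 12 mm more.

>>> {"fn": "apply_moves", "kwargs": {"deltas": [{"fingers": 20,"delta_pos": [0,0,4],"angular": [0,0,0]},{"fingers": 20,"delta_pos": [0,0,8],"angular": [0,0,0]},{"fingers": 20,"delta_pos": [0,0,12],"angular": [0,0,0]},{"fingers": 20,"delta_pos": [0,0,12],"angular": [0,0,0]}]}}

```text
clock: 7.9
tool_pos: [0.4949, -0.1448, -0.0153]
orientation: [-180.0, -0.1, 167.1]
force: [0.3, 0.5, -0.5]
opening: 0.0197
gripper_force: 0.0
```

>>> {"fn": "apply_moves", "kwargs": {"deltas": [{"fingers": 20,"delta_pos": [-8,0,0],"angular": [0,0,0]},{"fingers": 20,"delta_pos": [-13,0,0],"angular": [0,0,0]},{"fingers": 20,"delta_pos": [-17,0,0],"angular": [0,0,0]},{"fingers": 20,"delta_pos": [-21,0,0],"angular": [0,0,0]},{"fingers": 20,"delta_pos": [-25,0,0],"angular": [0,0,0]},{"fingers": 20,"delta_pos": [-29,0,0],"angular": [0,0,0]},{"fingers": 20,"delta_pos": [-33,0,0],"angular": [0,0,0]},{"fingers": 20,"delta_pos": [-37,0,0],"angular": [0,0,0]},{"fingers": 20,"delta_pos": [-41,0,0],"angular": [0,0,0]},{"fingers": 20,"delta_pos": [-45,0,0],"angular": [0,0,0]}]}}

```text
clock: 8.9
tool_pos: [0.5397, -0.1549, -0.0147]
orientation: [180.0, -0.0, 167.1]
force: [-2.5, 0.9, -0.3]
opening: 0.0199
gripper_force: 0.9
```

```bash
python3 d.py
```

```text
jig [0.68092096 0.02327632] yaw -0.22587254071013607 -12.941543290587667 stop yaw -0.23316866692156343
t 8.9 jig [ -97.7 -205.3] z -0.0147 [180.    -0.   167.09] F [-2.5  0.9 -0.3] q [   4.   23.  -28.   -0.  -39. -107.]
turn [ 0.   -0.    0.03]
```

Now the block is being pushed with about 2.5 N. I'll continue to the fence, where contact is expected near TCP x = -48.

>>> {"fn": "apply_moves", "kwargs": {"deltas": [{"fingers": 20,"delta_pos": [-5,0,0],"angular": [0,0,0]},{"fingers": 20,"delta_pos": [-10,0,0],"angular": [0,0,0]},{"fingers": 20,"delta_pos": [-15,0,0],"angular": [0,0,0]},{"fingers": 20,"delta_pos": [-20,0,0],"angular": [0,0,0]},{"fingers": 20,"delta_pos": [-25,0,0],"angular": [0,0,0]},{"fingers": 20,"delta_pos": [-30,0,0],"angular": [0,0,0]},{"fingers": 20,"delta_pos": [-35,0,0],"angular": [0,0,0]},{"fingers": 20,"delta_pos": [-39,0,0],"angular": [0,0,0]},{"fingers": 20,"delta_pos": [-43,0,0],"angular": [0,0,0]},{"fingers": 20,"delta_pos": [-45,0,0],"angular": [0,0,0]}]}}

```text
clock: 9.9
tool_pos: [0.5837, -0.165, -0.0146]
orientation: [-180.0, 0.0, 167.1]
force: [-2.2, 0.7, -1.0]
opening: 0.02
gripper_force: 0.9
```

>>> {"fn": "apply_moves", "kwargs": {"deltas": [{"fingers": 20,"delta_pos": [-1,0,0],"angular": [0,0,0]},{"fingers": 20,"delta_pos": [-2,0,0],"angular": [0,0,0]},{"fingers": 20,"delta_pos": [-3,0,0],"angular": [0,0,0]},{"fingers": 20,"delta_pos": [-3,0,0],"angular": [0,0,0]}]}}

```text
clock: 10.3
tool_pos: [0.5853, -0.1654, -0.0147]
orientation: [-180.0, -0.1, 167.1]
force: [-5.0, 2.1, 2.5]
opening: 0.0202
gripper_force: 2.4
```

```bash
python3 d.py
```

```text
jig [0.68092096 0.02327632] yaw -0.22587254071013607 -12.941543290587667 stop yaw -0.23316866692156343
t 10.3 jig [ -51.  -205.3] z -0.0147 [-1.8000e+02 -8.0000e-02  1.6707e+02] F [-5.   2.1  2.5] q [   3.   27.  -22.   -0.  -42. -105.]
turn [-0.   -0.08  0.01]
```

>>> {"fn": "apply_moves", "kwargs": {"deltas": [{"fingers": 20,"delta_pos": [-2,0,0],"angular": [0,0,0]},{"fingers": 20,"delta_pos": [-4,0,0],"angular": [0,0,0]},{"fingers": 20,"delta_pos": [-4,0,0],"angular": [0,0,0]}]}}

```text
clock: 10.6
tool_pos: [0.5851, -0.1657, -0.0151]
orientation: [-180.0, -0.5, 167.0]
force: [-15.6, 7.6, 11.3]
opening: 0.02
gripper_force: 8.4
```

```bash
python3 d.py
```

```text
jig [0.68092096 0.02327632] yaw -0.22587254071013607 -12.941543290587667 stop yaw -0.23316866692156343
t 10.6 jig [ -51.1 -205.6] z -0.0151 [-179.96   -0.48  167.03] F [-15.6   7.6  11.3] q [   3.   27.  -21.   -0.  -42. -105.]
turn [-0.04 -0.48 -0.03]
```

>>> {"fn": "apply_moves", "kwargs": {"deltas": [{"fingers": 20,"delta_pos": [10,0,0],"angular": [0,0,0]},{"fingers": 20,"delta_pos": [35,0,0],"angular": [0,0,0]},{"fingers": 0,"delta_pos": [35,0,-45],"angular": [0,0,0]},{"fingers": 0,"delta_pos": [35,-5,-70],"angular": [0,0,0]},{"fingers": 0,"delta_pos": [10,-40,-70],"angular": [0,0,0]},{"fingers": 0,"delta_pos": [-21,-72,-70],"angular": [0,0,0]},{"fingers": 0,"delta_pos": [-21,-72,-70],"angular": [0,0,0]}]}}

```text
clock: 11.3
tool_pos: [0.5978, -0.2452, 0.0562]
orientation: [-180.0, 0.3, 167.0]
force: [-1.5, 0.1, -1.2]
opening: 0.0002
gripper_force: 0.0
```

```bash
python3 d.py -25 -275 -14
python3 - <<'E'
from h import *
cv2.imwrite("pics/t6.png",cv2.resize(np.hstack([ctrl.snapshot("top")[120:270,260:410],ctrl.snapshot("wrist")[100:400,130:430][::2,::2]]),None,fx=2.6,fy=2.6,interpolation=cv2.INTER_CUBIC)[:,:,::-1])
E
```

```text
jig [0.68092096 0.02327632] yaw -0.22587254071013607 -12.941543290587667 stop yaw -0.23316866692156343
t 11.3 jig [ -20.9 -280.3] z 0.0562 [-179.95    0.27  166.99] F [-1.5  0.1 -1.2] q [ -5.  24. -13.   0. -52. -98.]
[ 4.5  5.4 70.1]
turn [-0.05  0.27 -0.07]
```

View pics/t6.png

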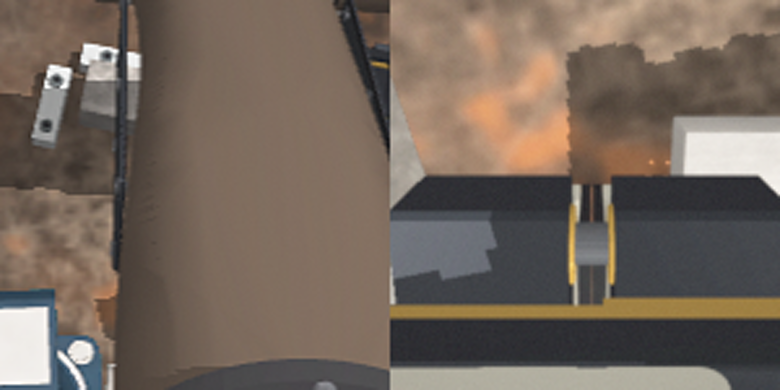

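The wrist view shows the shut fingers at (590,190) and the block to their right, with its end edge at column 675. That puts the block's end at jig y of about -238, so about 16 mm is free. The top view shows the tube (110,95) at the fence, still short of the stop. I'll descend and push endwise.

>>> {"fn": "apply_moves", "kwargs": {"deltas": [{"fingers": 0,"delta_pos": [4,2,0],"angular": [0,0,0]},{"fingers": 0,"delta_pos": [4,4,35],"angular": [0,0,0]},{"fingers": 0,"delta_pos": [4,4,70],"angular": [0,0,0]},{"fingers": 0,"delta_pos": [4,4,70],"angular": [0,0,0]},{"fingers": 0,"delta_pos": [4,10,70],"angular": [0,0,0]},{"fingers": 0,"delta_pos": [4,15,70],"angular": [0,0,0]},{"fingers": 0,"delta_pos": [4,20,70],"angular": [0,0,0]},{"fingers": 0,"delta_pos": [4,25,70],"angular": [0,0,0]},{"fingers": 0,"delta_pos": [4,30,70],"angular": [0,0,0]},{"fingers": 0,"delta_pos": [4,35,70],"angular": [0,0,0]}]}}

```text
clock: 12.4
tool_pos: [0.599, -0.2067, -0.0134]
orientation: [-180.0, 0.1, 167.1]
force: [-1.4, -5.5, 4.7]
opening: 0.0002
gripper_force: 3.1
```

```bash
python3 d.py -25 -191 -14
```

```text
jig [0.68092096 0.02327632] yaw -0.22587254071013607 -12.941543290587667 stop yaw -0.23316866692156343
t 12.4 jig [ -28.3 -242.5] z -0.0134 [-1.7996e+02  9.0000e-02  1.6711e+02] F [-1.4 -5.5  4.7] q [  -1.   28.  -18.    0.  -43. -102.]
[-3.4 51.5  0.6]
turn [-0.04  0.09  0.05]
```

>>> {"fn": "apply_moves", "kwargs": {"deltas": [{"fingers": 0,"delta_pos": [0,5,0],"angular": [0,0,0]},{"fingers": 0,"delta_pos": [-1,9,0],"angular": [0,0,0]},{"fingers": 0,"delta_pos": [-2,13,0],"angular": [0,0,0]},{"fingers": 0,"delta_pos": [-3,17,0],"angular": [0,0,0]},{"fingers": 0,"delta_pos": [-3,21,0],"angular": [0,0,0]},{"fingers": 0,"delta_pos": [-3,25,0],"angular": [0,0,0]},{"fingers": 0,"delta_pos": [-3,29,0],"angular": [0,0,0]},{"fingers": 0,"delta_pos": [-3,32,0],"angular": [0,0,0]}]}}

```text
clock: 13.2
tool_pos: [0.607, -0.1771, -0.0137]
orientation: [-179.9, -0.1, 167.1]
force: [-6.1, -7.5, 8.1]
opening: 0.0005
gripper_force: 5.2
```

>>> {"fn": "apply_moves", "kwargs": {"deltas": [{"fingers": 0,"delta_pos": [0,4,0],"angular": [0,0,0]},{"fingers": 0,"delta_pos": [0,7,0],"angular": [0,0,0]},{"fingers": 0,"delta_pos": [0,10,0],"angular": [0,0,0]},{"fingers": 0,"delta_pos": [0,12,0],"angular": [0,0,0]},{"fingers": 0,"delta_pos": [0,14,0],"angular": [0,0,0]}]}}

```text
clock: 13.7
tool_pos: [0.6103, -0.1638, -0.0137]
orientation: [-179.9, -0.1, 167.1]
force: [-4.7, -9.8, 6.9]
opening: 0.0006
gripper_force: 6.0
```

```bash
python3 d.py -25 -191 -14
```

```text
jig [0.68092096 0.02327632] yaw -0.22587254071013607 -12.941543290587667 stop yaw -0.23316866692156343
t 13.7 jig [ -26.9 -198.2] z -0.0137 [-1.7988e+02 -8.0000e-02  1.6707e+02] F [-4.7 -9.8  6.9] q [   3.   28.  -18.    0.  -44. -106.]
[-1.9  7.2  0.3]
turn [-0.12 -0.08  0.01]
```

Force is near 10 N, so the block is now pushing the tube too. I'll go on until the stop resists.

>>> {"fn": "apply_moves", "kwargs": {"deltas": [{"fingers": 0,"delta_pos": [0,2,0],"angular": [0,0,0]},{"fingers": 0,"delta_pos": [0,4,0],"angular": [0,0,0]},{"fingers": 0,"delta_pos": [0,6,0],"angular": [0,0,0]},{"fingers": 0,"delta_pos": [0,6,0],"angular": [0,0,0]}]}}

```text
clock: 14.1
tool_pos: [0.6119, -0.1578, -0.0137]
orientation: [-179.9, -0.1, 167.1]
force: [-4.7, -8.5, 6.9]
opening: 0.0008
gripper_force: 5.1
```

>>> {"fn": "apply_moves", "kwargs": {"deltas": [{"fingers": 0,"delta_pos": [0,1,0],"angular": [0,0,0]},{"fingers": 0,"delta_pos": [0,2,0],"angular": [0,0,0]},{"fingers": 0,"delta_pos": [0,2,0],"angular": [0,0,0]}]}}

```text
clock: 14.4
tool_pos: [0.6123, -0.156, -0.0137]
orientation: [-179.9, -0.1, 167.1]
force: [-5.1, -9.2, 6.6]
opening: 0.0006
gripper_force: 5.5
```

```bash
python3 d.py -25 -191 -14
```

```text
jig [0.68092096 0.02327632] yaw -0.22587254071013607 -12.941543290587667 stop yaw -0.23316866692156343
t 14.4 jig [ -26.7 -190.1] z -0.0137 [-1.7989e+02 -6.0000e-02  1.6707e+02] F [-5.1 -9.2  6.6] q [   3.   28.  -18.    0.  -43. -106.]
[-1.7 -0.9  0.3]
turn [-0.11 -0.06  0.01]
```

Still sliding, so I'll take small steps.

>>> {"fn": "apply_moves", "kwargs": {"deltas": [{"fingers": 0,"delta_pos": [0,1,0],"angular": [0,0,0]},{"fingers": 0,"delta_pos": [0,2,0],"angular": [0,0,0]},{"fingers": 0,"delta_pos": [0,2,0],"angular": [0,0,0]}]}}

```text
clock: 14.7
tool_pos: [0.6128, -0.154, -0.0137]
orientation: [-179.9, -0.1, 167.1]
force: [-4.0, -8.8, 6.9]
opening: 0.0002
gripper_force: 5.5
```

>>> {"fn": "apply_moves", "kwargs": {"deltas": [{"fingers": 0,"delta_pos": [0,1,0],"angular": [0,0,0]},{"fingers": 0,"delta_pos": [0,2,0],"angular": [0,0,0]},{"fingers": 0,"delta_pos": [0,2,0],"angular": [0,0,0]}]}}

```text
clock: 15.0
tool_pos: [0.6133, -0.1521, -0.0137]
orientation: [-179.9, -0.1, 167.1]
force: [-4.2, -8.2, 6.4]
opening: 0.0003
gripper_force: 5.4
```

```bash
python3 d.py -25 -191 -14
```

```text
jig [0.68092096 0.02327632] yaw -0.22587254071013607 -12.941543290587667 stop yaw -0.23316866692156343
t 15.0 jig [ -26.6 -186. ] z -0.0137 [-1.7989e+02 -5.0000e-02  1.6707e+02] F [-4.2 -8.2  6.4] q [   4.   28.  -18.    0.  -43. -107.]
[-1.6 -5.   0.3]
turn [-0.11 -0.05  0.01]
```

>>> {"fn": "apply_moves", "kwargs": {"deltas": [{"fingers": 0,"delta_pos": [0,1,0],"angular": [0,0,0]},{"fingers": 0,"delta_pos": [0,2,0],"angular": [0,0,0]},{"fingers": 0,"delta_pos": [0,3,0],"angular": [0,0,0]},{"fingers": 0,"delta_pos": [0,3,0],"angular": [0,0,0]}]}}

```text
clock: 15.4
tool_pos: [0.6133, -0.151, -0.0136]
orientation: [-179.8, -0.1, 167.1]
force: [-5.7, -19.6, 7.6]
opening: 0.0003
gripper_force: 10.4
```

>>> {"fn": "apply_moves", "kwargs": {"deltas": [{"fingers": 0,"delta_pos": [0,1,0],"angular": [0,0,0]},{"fingers": 0,"delta_pos": [0,2,0],"angular": [0,0,0]},{"fingers": 0,"delta_pos": [0,2,0],"angular": [0,0,0]}]}}

```text
clock: 15.7
tool_pos: [0.613, -0.1507, -0.0134]
orientation: [-179.7, -0.2, 167.0]
force: [-6.3, -28.2, 8.1]
opening: 0.0002
gripper_force: 14.5
```

```bash
python3 d.py -25 -191 -14
```

```text
jig [0.68092096 0.02327632] yaw -0.22587254071013607 -12.941543290587667 stop yaw -0.23316866692156343
t 15.7 jig [ -27.2 -184.8] z -0.0134 [-1.7968e+02 -1.5000e-01  1.6703e+02] F [ -6.3 -28.2   8.1] q [   4.   28.  -19.    0.  -44. -107.]
[-2.2 -6.2  0.7]
turn [-0.32 -0.15 -0.03]
```

The stop is reached: force rose to 28 N with no motion. I'll back off and press the tube and block to the fence again from the side.

>>> {"fn": "apply_moves", "kwargs": {"deltas": [{"fingers": 0,"delta_pos": [0,-12,0],"angular": [0,0,0]},{"fingers": 0,"delta_pos": [0,-25,0],"angular": [0,0,0]},{"fingers": 0,"delta_pos": [0,-25,-40],"angular": [0,0,0]},{"fingers": 50,"delta_pos": [10,-20,-75],"angular": [0,0,0]},{"fingers": 50,"delta_pos": [50,20,-75],"angular": [0,0,0]},{"fingers": 50,"delta_pos": [65,65,-75],"angular": [0,0,0]},{"fingers": 50,"delta_pos": [65,110,-75],"angular": [0,0,0]},{"fingers": 50,"delta_pos": [65,119,-75],"angular": [0,0,0]},{"fingers": 50,"delta_pos": [65,119,-35],"angular": [0,0,0]},{"fingers": 50,"delta_pos": [65,119,-2],"angular": [0,0,0]}]}}

```text
clock: 16.7
tool_pos: [0.5794, -0.0138, -0.0129]
orientation: [179.9, 0.1, 167.2]
force: [0.1, 0.1, -1.0]
opening: 0.0479
gripper_force: 0.0
```

```bash
python3 d.py -59 -62 -14
```

```text
jig [0.68092096 0.02327632] yaw -0.22587254071013607 -12.941543290587667 stop yaw -0.23316866692156343
t 16.7 jig [-90.6 -58.9] z -0.0129 [1.7990e+02 1.2000e-01 1.6717e+02] F [ 0.1  0.1 -1. ] q [  18.   24.  -26.   -0.  -40. -121.]
[-31.6  -3.2   1.1]
turn [0.1  0.12 0.11]
```

>>> {"fn": "apply_moves", "kwargs": {"deltas": [{"fingers": 50,"delta_pos": [-10,-2,0],"angular": [0,0,0]},{"fingers": 50,"delta_pos": [-18,-2,0],"angular": [0,0,0]},{"fingers": 50,"delta_pos": [-23,-2,0],"angular": [0,0,0]},{"fingers": 50,"delta_pos": [-26,-2,0],"angular": [0,0,0]},{"fingers": 50,"delta_pos": [-28,-2,0],"angular": [0,0,0]},{"fingers": 50,"delta_pos": [-30,-2,0],"angular": [0,0,0]}]}}

```text
clock: 17.3
tool_pos: [0.6078, -0.0238, -0.0119]
orientation: [180.0, 0.1, 167.1]
force: [-0.8, 0.2, -0.4]
opening: 0.0501
gripper_force: 0.0
```

>>> {"fn": "apply_moves", "kwargs": {"deltas": [{"fingers": 50,"delta_pos": [-1,0,0],"angular": [0,0,0]},{"fingers": 50,"delta_pos": [-2,0,0],"angular": [0,0,0]},{"fingers": 50,"delta_pos": [-2,0,0],"angular": [0,0,0]}]}}

```text
clock: 17.6
tool_pos: [0.6094, -0.0241, -0.0126]
orientation: [180.0, 0.0, 167.1]
force: [-0.4, -0.1, -0.1]
opening: 0.0499
gripper_force: 0.0
```

```bash
python3 d.py -59 -62 -14
```

```text
jig [0.68092096 0.02327632] yaw -0.22587254071013607 -12.941543290587667 stop yaw -0.23316866692156343
t 17.6 jig [-59.1 -62.2] z -0.0126 [1.8000e+02 1.0000e-02 1.6709e+02] F [-0.4 -0.1 -0.1] q [  16.   26.  -21.   -0.  -42. -119.]
[-0.1  0.2  1.4]
turn [0.   0.01 0.03]
```

>>> {"fn": "apply_moves", "kwargs": {"deltas": [{"fingers": 50,"delta_pos": [-1,0,0],"angular": [0,0,0]},{"fingers": 50,"delta_pos": [-2,0,0],"angular": [0,0,0]},{"fingers": 50,"delta_pos": [-2,0,0],"angular": [0,0,0]}]}}

```text
clock: 17.9
tool_pos: [0.6103, -0.0246, -0.0128]
orientation: [-180.0, -0.1, 167.1]
force: [-4.4, 3.7, 3.0]
opening: 0.0502
gripper_force: 2.3
```

>>> {"fn": "apply_moves", "kwargs": {"deltas": [{"fingers": 50,"delta_pos": [-1,0,0],"angular": [0,0,0]},{"fingers": 50,"delta_pos": [-2,0,0],"angular": [0,0,0]},{"fingers": 50,"delta_pos": [-2,0,0],"angular": [0,0,0]}]}}

```text
clock: 18.2
tool_pos: [0.6102, -0.0248, -0.0131]
orientation: [-179.9, -0.3, 167.0]
force: [-11.0, 6.6, 8.1]
opening: 0.0502
gripper_force: 6.0
```

```bash
python3 d.py -59 -62 -14
```

```text
jig [0.68092096 0.02327632] yaw -0.22587254071013607 -12.941543290587667 stop yaw -0.23316866692156343
t 18.2 jig [-58.1 -62.7] z -0.0131 [-179.95   -0.28  167.02] F [-11.    6.6   8.1] q [  16.   27.  -21.   -0.  -43. -119.]
[0.8 0.7 0.9]
turn [-0.05 -0.28 -0.04]
```

>>> {"fn": "apply_moves", "kwargs": {"deltas": [{"fingers": 50,"delta_pos": [10,0,0],"angular": [0,0,0]},{"fingers": 50,"delta_pos": [25,0,0],"angular": [0,0,0]},{"fingers": 10,"delta_pos": [30,-40,0],"angular": [0,0,0]},{"fingers": 10,"delta_pos": [30,-80,0],"angular": [0,0,0]},{"fingers": 10,"delta_pos": [28,-85,0],"angular": [0,0,0]},{"fingers": 10,"delta_pos": [20,-85,0],"angular": [0,0,0]},{"fingers": 10,"delta_pos": [10,-85,0],"angular": [0,0,0]},{"fingers": 10,"delta_pos": [4,-85,0],"angular": [0,0,0]},{"fingers": 10,"delta_pos": [0,-85,0],"angular": [0,0,0]},{"fingers": 10,"delta_pos": [-2,-85,0],"angular": [0,0,0]}]}}

```text
clock: 19.2
tool_pos: [0.5968, -0.1078, -0.0129]
orientation: [-180.0, -0.0, 167.1]
force: [0.9, -0.4, -0.9]
opening: 0.0099
gripper_force: 0.0
```

>>> {"fn": "apply_moves", "kwargs": {"deltas": [{"fingers": 10,"delta_pos": [-1,0,0],"angular": [0,0,0]},{"fingers": 10,"delta_pos": [-2,0,0],"angular": [0,0,0]},{"fingers": 10,"delta_pos": [-2,0,0],"angular": [0,0,0]}]}}

```text
clock: 19.5
tool_pos: [0.5981, -0.1087, -0.0126]
orientation: [180.0, -0.0, 167.1]
force: [-0.8, 0.2, 0.4]
opening: 0.0099
gripper_force: 0.0
```

```bash
python3 d.py -49 -147 -14
```

```text
jig [0.68092096 0.02327632] yaw -0.22587254071013607 -12.941543290587667 stop yaw -0.23316866692156343
t 19.5 jig [ -51.2 -147.2] z -0.0126 [180.   -0.  167.1] F [-0.8  0.2  0.4] q [   8.   26.  -22.   -0.  -42. -111.]
[-2.2  0.2  1.4]
turn [ 0.   -0.    0.04]
```

>>> {"fn": "apply_moves", "kwargs": {"deltas": [{"fingers": 10,"delta_pos": [-1,0,0],"angular": [0,0,0]},{"fingers": 10,"delta_pos": [-2,0,0],"angular": [0,0,0]},{"fingers": 10,"delta_pos": [-3,0,0],"angular": [0,0,0]},{"fingers": 10,"delta_pos": [-3,0,0],"angular": [0,0,0]}]}}

```text
clock: 19.9
tool_pos: [0.5996, -0.1094, -0.0128]
orientation: [-180.0, -0.1, 167.1]
force: [-4.2, 2.0, 4.2]
opening: 0.0099
gripper_force: 2.5
```

>>> {"fn": "apply_moves", "kwargs": {"deltas": [{"fingers": 10,"delta_pos": [-1,0,0],"angular": [0,0,0]},{"fingers": 10,"delta_pos": [-2,0,0],"angular": [0,0,0]},{"fingers": 10,"delta_pos": [-2,0,0],"angular": [0,0,0]}]}}

```text
clock: 20.2
tool_pos: [0.5996, -0.1097, -0.0132]
orientation: [-180.0, -0.3, 167.0]
force: [-10.1, 4.5, 7.5]
opening: 0.0102
gripper_force: 5.3
```

```bash
python3 d.py -49 -147 -14
```

```text
jig [0.68092096 0.02327632] yaw -0.22587254071013607 -12.941543290587667 stop yaw -0.23316866692156343
t 20.2 jig [ -49.5 -147.8] z -0.0132 [-179.95   -0.33  167.02] F [-10.1   4.5   7.5] q [   8.   27.  -21.   -0.  -43. -111.]
[-0.5  0.8  0.8]
turn [-0.05 -0.33 -0.04]
```

Both are seated; the block stalled at the predicted -49.5. I'll retreat and take the last look.

>>> {"fn": "apply_moves", "kwargs": {"deltas": [{"fingers": 10,"delta_pos": [10,0,0],"angular": [0,0,0]},{"fingers": 10,"delta_pos": [35,0,0],"angular": [0,0,0]},{"fingers": 10,"delta_pos": [45,0,-45],"angular": [0,0,0]},{"fingers": 10,"delta_pos": [55,0,-95],"angular": [0,0,0]},{"fingers": 10,"delta_pos": [60,-20,-140],"angular": [0,0,0]},{"fingers": 10,"delta_pos": [80,-65,-180],"angular": [0,0,0]},{"fingers": 10,"delta_pos": [100,-150,-200],"angular": [0,0,0]},{"fingers": 10,"delta_pos": [100,-400,-200],"angular": [0,0,0]},{"fingers": 10,"delta_pos": [100,-400,-200],"angular": [0,0,0]},{"fingers": 10,"delta_pos": [100,-400,-200],"angular": [0,0,0]}]}}

```text
clock: 21.2
tool_pos: [0.4549, -0.3357, 0.1809]
orientation: [-180.0, 0.1, 167.1]
force: [1.6, 0.6, 0.5]
opening: 0.0099
gripper_force: 0.0
```

>>> {"fn": "apply_moves", "kwargs": {"deltas": [{"fingers": 10,"delta_pos": [40,-250,0],"angular": [0,0,0]},{"fingers": 10,"delta_pos": [40,-250,0],"angular": [0,0,0]},{"fingers": 10,"delta_pos": [40,-250,0],"angular": [0,0,0]},{"fingers": 10,"delta_pos": [40,-250,0],"angular": [0,0,0]},{"fingers": 10,"delta_pos": [40,-250,0],"angular": [0,0,0]},{"fingers": 10,"delta_pos": [40,-250,0],"angular": [0,0,0]}]}}

```text
clock: 21.8
tool_pos: [0.3576, -0.5731, 0.179]
orientation: [-179.9, -0.0, 166.8]
force: [0.7, 0.2, -0.5]
opening: 0.0102
gripper_force: 0.0
```

Run:
```python
from h import *
t=ctrl.snapshot("top");cv2.imwrite("pics/top7.png",t[:,:,::-1])
cv2.imwrite("pics/t7.png",cv2.resize(t[130:230,265:410],None,fx=5.5,fy=5.5,interpolation=cv2.INTER_CUBIC)[:,:,::-1])
```

```text
(no output)
```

View pics/t7.png

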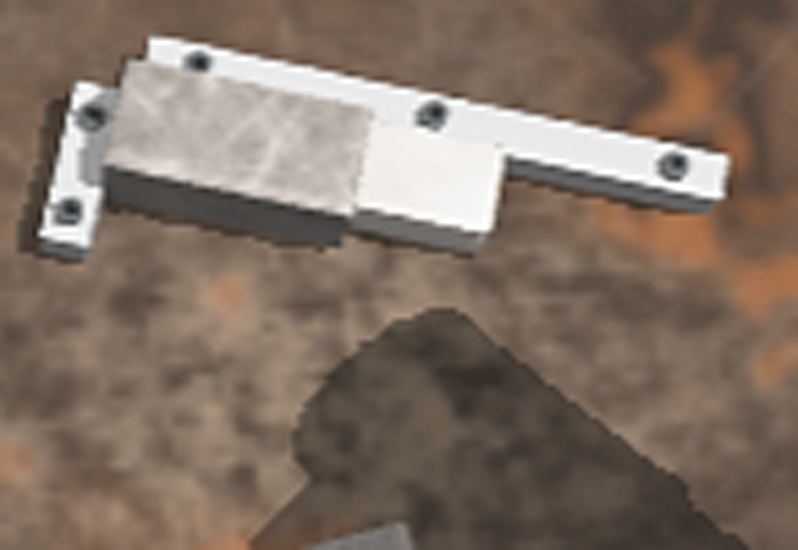

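The tube sits in the corner with top corners (130,60), (372,108), (350,215) and (105,165). The block is against its end with top corners (372,125), (502,150), (490,235) and (357,210). I'll check the numbers.

Run:
```python
from m0 import *
c2=lambda l,z:np.array([ray(P,(265+u/5.5-.4,130+v/5.5-.4),z) for u,v in l])
for n,l,z,L in(("tube",[(130,60),(372,108),(350,215),(105,165)],.05,1),("block",[(372,125),(502,150),(490,235),(357,210)],.035,1)):
    X=J(c2(l,z))*1e3;d=X[0]-X[1]+X[3]-X[2];print(n,X.round(1).tolist(),X.mean(0).round(1),"yaw",np.arctan2(-d[0],d[1]).round(3))
b=J(c2([(150,38),(728,155)],.025))*1e3;print("fence back",b.round(1))
a,b=[cv2.cvtColor(cv2.imread(f"pics/{n}.png"),cv2.COLOR_BGR2GRAY).astype(int) for n in("top0","top7")]
D=abs(a-b)>40
for n,(u0,v0,u1,v1) in dict(tape=(165,180,208,220),bolt=(212,195,232,215),pen=(175,275,212,340)).items():print(n,D[v0:v1,u0:u1].sum())
```

```text
jig [0.68092096 0.02327632] yaw -0.22587254071013607 -12.941543290587667 stop yaw -0.23316866692156343
tube [[2.6, -1.0], [1.6, -108.1], [-47.5, -107.3], [-46.2, 0.4]] [-22.4 -54. ] yaw -0.011
block [[-0.8, -110.1], [-0.9, -168.0], [-39.9, -169.3], [-40.1, -110.5]] [ -20.4 -139.5] yaw 0.001
fence back [[  23.2   -6.1]
 [  19.8 -267.3]]
tape 0
bolt 0
pen 128
```

Tube and block are flush and tight, both within tolerance. The tape and bolt pixels are unchanged. The differences near the pen are probably the arm's moving shadow, since the arm never went near it. Handing in.

```bash
python3 -c "
from plant import ctrl
print(ctrl.close_job())"
```

```text
the job is handed in; nothing more can be done
None
```

I handed the job in at about 22 s: the last top view measured the tube seated in the jig corner and the block tight behind it, both within tolerance, though the hand-in gave no verdict.

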